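# Fit and tug-test a probe rod in a micromanipulator clamp

### The job

Take the probe rod with the wide round collar (long round handle) from the rack and push it through the inclined hole of the micromanipulator's clamp until its catch snaps in and the collar sits fully home on the clamp. Then, once it is home, prove that it is held: tug it straight back along its axis with about 5 N, and no more than 8 N, so that the sprung clamp draws out 3 to 4 mm with the rod still in place, hold that for half a second and ease it back. Let go, leaving the rod home and the clamp back on its stop, and do not disturb the other two rods or anything else on the bench.

Things in the scene. Friction and masses are not known exactly. Their poses are not given: they have to be found in the camera images.
- rod_grip (a point): The probe rod to fit: rigid steel, 98 mm long, 60 to 125 g, upright in any one of the three rack holes (15 mm wide, so it stands loosely), its collar on the rack's top. This point is the centre of its handle (round, 16 mm in diameter, 44 mm long: 22 mm either way), on its axis. z runs along the rod from the tip to the handle. The collar, 24 mm in diameter and 4 mm thick, is below the handle.
- rod_shoulder (a point): Point on the probe rod's axis in the underside of its collar, 26 mm below the handle's centre; same axes. From here the shaft, 10 mm in diameter, runs 50 mm to the tip. A shallow groove round it (7.2 mm in diameter, 8 to 15 mm below the shoulder) takes the clamp's catch.
- rod_tip (a point): The probe rod's tip, on its axis, 50 mm below the shoulder; same axes. The last 10 mm of the shaft taper from 10 to 6 mm in diameter.
- mouth (a point): Centre of the mouth of the clamp's through hole (11.4 mm in diameter, 24 mm long, 1 mm chamfer), in the upper face of an aluminium block 40 x 44 x 24 mm, 125 mm above the bench; moves with the clamp. z is the hole's axis, up and out of it, leaning 30 degrees from vertical to the robot's side; y is level. Home: the shoulder lies on this face, axes in line.
- clamp (a joint): Travel of the clamp on its spring slide along the hole's axis, in m: 0 on its stop, growing as it is drawn out (up, towards the robot), at most 0.012. Spring 1 N per mm. Pulling on the rod with 3 N draws it about 1.7 mm, 5 N 3.7 mm, 8 N 6.7 mm (beyond the rod's own weight). Pushing inwards does not move it.
- catch (a point): The catch: two spring balls in the hole, one either side (y), on the hole's axis 12 mm below the mouth. The shaft pushes them apart (up to about 10 N to push through) and they snap into its groove as the collar comes home; then they hold against at least 10 N of pull, the rod giving up to 1.5 mm under 5 N.
- stand: Micromanipulator stand, fixed, that carries the clamp: base 150 x 100 x 14 mm, turned up to 20 degrees; origin under it, x away from the robot. Behind the clamp, 26 to 40 mm beyond the hole's axis, the end of an inclined steel rail 50 mm wide stands 5 mm above the plane of the mouth.
- rack: Black plastic rack, fixed, 60 x 160 x 55 mm; origin under its centre, y along the row of three holes, which are 55 mm apart, the middle one above the origin.
- square_rod: Another rod in the rack, to be left alone: square steel head 22 x 22 x 30 mm standing on the rack's top, no collar. Origin on its axis at the rack's top.
- knob_rod: A third rod in the rack, to be left alone: round low steel head 30 mm in diameter, 20 mm high, on the rack's top. Origin on its axis at the rack's top.
- petri: Closed petri dish, 90 mm in diameter, 18 mm high, loose. Origin under its centre.
- beaker: Empty glass beaker, 70 mm in diameter, 90 mm high, loose. Origin under its centre.
- bottle: Amber glass jar with a black cap, 70 mm in diameter, 80 mm high, loose. Origin under its centre.
- tips_a: Orange pipette-tip box with a clear lid, 122 x 87 x 80 mm, loose. Origin under its centre.
Not all that is in view belongs to the job. Leave any orange or purple look-alike of the part that bears rod_grip alone.

How it is judged:
By the outcome, as a careful person would: the job done as asked, in the order asked, and still so for the second after the job is handed in, with the robot touching nothing.
It also fails if it takes over 58 s, if anything falls off the work surface, if the arm or the gripper's body presses on something with over 40 N, if the wrist force passes 120 N, or if a joint passes its speed limit or range.

### The arm

A 6-joint arm with a two-finger parallel gripper is mounted at the origin on the work surface. World frame = base frame: x ahead of the robot, y to its left, z up, the work surface at z = 0. Lengths are in mm, angles in rad, forces in N, time in s.
With the tool pointing down it reaches from about 350 to 875 mm from the base axis. Payload 15.5 kg.
Tool frame: the origin (TCP) lies midway between the tips of the shut fingers; the grasp point (between the pads) lies 19 mm behind it; y points along the fingers, z is the direction in which the jaws open and shut, and the axes are right-handed (so a half turn about y gives the same grasp; the last joint's range is limited). The gripper opens to 85 mm and grips with 20 to 120 N. Pads are 22 mm wide; open, the fingers measure 114 mm over their backs; the gripper's body (76 mm by 85 mm) begins 54 mm behind the grasp point. The pads swing forward as they close: fully open they stand 13 mm farther back than shut.
Start: joints at [-1.272, 0.494, 1.345, -0, 1.302, -0.096], TCP at [239.814, -577.162, 231.277] pointing down, gripper open.
Joint ranges: [-2.91, 2.91], [-0.82, 2.16], [0.22, 2.67], [-1.22, 4.37], [0.12, 2.79], [-3.08, 3.08]. Speed limits (rad/s): [1.89, 1.89, 2.57, 3.01, 3.01, 3.01].

### API

Orientations are given as a unit quaternion [x, y, z, w].
In Python, from station import * gives the robot as it stands. The module is installed in compiled form; this text tells all that it offers.
- The arm moves only by the tool move_arm, never from a script. Its argument "plan" is a list of rows, each a list of 2 entries, a list of its own where there are three numbers: the shift along the world's x, y, z in m, then the turn about the world's z in degrees. In form: [[[dx, dy, dz], twist], ...]. A call has 1 to 5 rows; each row shifts and turns the commanded pose from where the row before left it; what a row does not reach is not made up. A row lasts 1/8 s, in which the tool goes at most 62.5 mm and 10.7 degrees, less where a joint would pass 70% of its speed; a pose out of reach is approached as far as the arm can. A call is refused whole if a number of a shift passes 0.0625 or a number of a turn 10.7, either way. A call with a gripper value outside its range is refused whole. "jaw" is the opening, from 0 (shut) to 1 (fully open), set as the call begins (left out, the last holds). The fingers move at their own pace and stop on an object; "grip_force" is the grip in N (left out, the last holds). Time passes only in rows, so rows that do not move let the fingers close. It gives the time, the measured TCP pose, the force and the opening at its end, in the units of the state.
- read_state(): the state, without advancing time (a new reading comes with each control period).
- grab_frame(name): name is "side" or "top" or "wrist"; returns a dict with "pixels" (384x512x3 uint8, red, green, blue), "vfov" (degrees; the focal length in pixels is half the picture's height over the tangent of half this angle, whatever the lens; pixels are square), "cx", "cy" (the principal point, pixels), "view" (4x4, takes a point from world to camera coordinates); the wrist camera has in their place "mount" (4x4, takes a point from camera to tool coordinates, whose origin is the TCP and whose axes are the tool frame's). Camera axes: x right, y down, z forward; pixel columns grow to the right and rows downward; lengths in mm; the calibration is good to about 2 mm. A picture is of the moment at which its call begins: read the wrist's pose just before it. There is no depth.
- finish_job(): hands the job in, once; it reports no verdict.
The state is a dict: "time_s": time; "joint_positions": joint angles; "qd": joint speeds; "joint_efforts": joint torques, N m; "position": TCP position; "tool_rot": TCP orientation; "force": force on the tool from outside, world axes, zero at the start; "ft_torque": the same for the moment, N m; "finger_gap": finger opening in mm.
Only numpy, scipy, OpenCV 4.12 (cv2) and the standard library are available. Lean on these libraries where they do the work, as an engineer would, in place of code of your own. Each camera call takes 0.05 s, during which the arm holds its last target.

## Working session

There is one attempt and no reset: what is moved stays moved. The work goes in short steps, Python scripts to look and compute and a tool call to move; the robot and the scene stay as the last step left them, time stands still between calls to the robot, and variables do not carry over. Pictures are saved under pics/ and viewed, and the job is handed in when it is done.

Besides the shell and the picture viewer there is one more tool, called after "Call:" in YAML: its name, and indented under it one key for each argument. move_arm: Moves the arm, as the interface text tells. Its arguments: {"type":"object","properties":{"plan":{"type":"array"},"jaw":{"type":"number"},"grip_force":{"type":"number"}},"required":["plan"]}

```bash
mkdir -p pics; cat > h.py <<'E'
from station import *
import numpy as np, cv2, json
from scipy.spatial.transform import Rotation as R
def snap(n,tag):
    s=read_state(); f=grab_frame(n); cv2.imwrite(f'pics/{tag}.png',cv2.cvtColor(f['pixels'],cv2.COLOR_RGB2BGR))
    if n=='wrist':
        T=np.eye(4);T[:3,:3]=R.from_quat(s['tool_rot']).as_matrix();T[:3,3]=s['position']
        V=np.linalg.inv(T@np.array(f['mount']))
    else: V=np.array(f['view'])
    h=f['pixels'].shape[0]; fl=h/2/np.tan(np.radians(f['vfov'])/2)
    c=dict(V=V.tolist(),f=fl,cx=f['cx'],cy=f['cy']); json.dump(c,open(f'pics/{tag}.json','w')); return c
def cam(tag): return json.load(open(f'pics/{tag}.json'))
def proj(c,p):
    V=np.array(c['V']);q=V[:3,:3]@np.array(p,float)+V[:3,3];return np.array([c['f']*q[0]/q[2]+c['cx'],c['f']*q[1]/q[2]+c['cy']])
def ray(c,px):
    V=np.array(c['V']);d=np.array([(px[0]-c['cx'])/c['f'],(px[1]-c['cy'])/c['f'],1.]);d=V[:3,:3].T@d
    return -V[:3,:3].T@V[:3,3],d/np.linalg.norm(d)
def atz(c,px,z):
    o,d=ray(c,px);return o+d*(z-o[2])/d[2]
def tri(obs):
    A=np.zeros((3,3));b=np.zeros(3);rs=[]
    for c,px in obs:
        o,d=ray(c,px);P=np.eye(3)-np.outer(d,d);A+=P;b+=P@o;rs.append((P,o))
    x=np.linalg.solve(A,b);return x,[round(float(np.linalg.norm(P@(x-o))),2) for P,o in rs]
E
python3 - <<'E'
from h import *
print(read_state())
for n in ['side','top','wrist']:
    c=snap(n,n+'0');print(n,c['f'],c['cx'],c['cy'],np.round(np.linalg.inv(np.array(c['V'])),3).tolist())
E
```

```text
{'time_s': 0.0, 'joint_positions': array([-1.27250042e+00,  4.94181689e-01,  1.34613321e+00,  1.72326358e-05,
        1.30245565e+00, -9.54850952e-02]), 'qd': array([-3.05616383e-05,  1.45402605e-03,  6.97595430e-04,  6.24899073e-04,
       -4.98124794e-04,  1.99646942e-03]), 'joint_efforts': array([-1.47259930e-04, -8.82173324e+01, -3.83869386e+01, -2.66840561e-04,
        9.97762196e-03,  7.61151159e-05]), 'position': array([ 239.71641038, -576.8267568 ,  230.70046288]), 'tool_rot': array([-0.13835954,  0.6938603 , -0.69303049,  0.13828691]), 'force': array([-0.33329664, -0.55861007, -0.72129773]), 'ft_torque': array([-0.00136601, -0.01154977, -0.00930804]), 'finger_gap': 85.05529528992672}
side 494.0120963975026 251.16502764453963 186.40467087105614 [[0.993, -0.063, 0.099, 446.803], [-0.117, -0.612, 0.782, -1154.96], [0.011, -0.788, -0.615, 976.394], [0.0, 0.0, 0.0, 1.0]]
top 430.04931906063604 252.09167799814387 190.22712866025 [[0.026, -0.973, 0.229, 271.481], [-1.0, -0.025, 0.004, -19.19], [0.002, -0.229, -0.973, 1450.519], [0.0, 0.0, 0.0, 1.0]]
wrist 309.0556386224706 256.4727340038498 191.36899390633772 [[0.383, -0.886, -0.263, 307.74], [-0.924, -0.367, -0.108, -549.839], [-0.001, 0.284, -0.959, 373.634], [0.0, 0.0, 0.0, 1.0]]
```

View pics/side0.png

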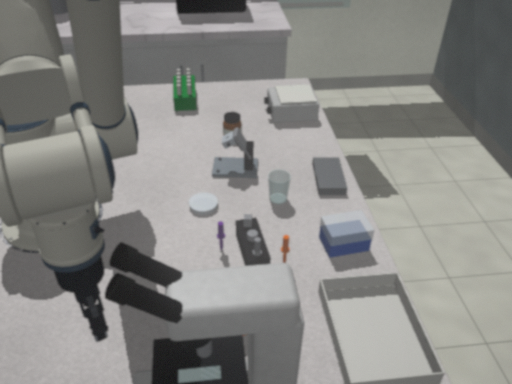

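View pics/top0.png

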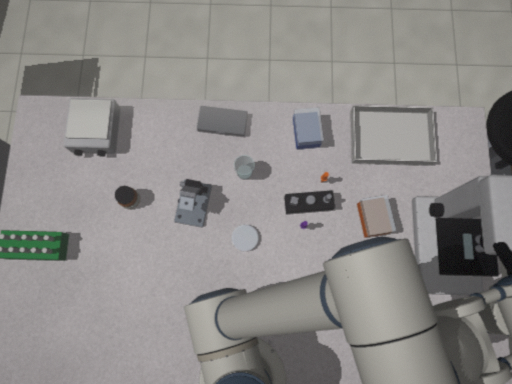

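View pics/wrist0.png

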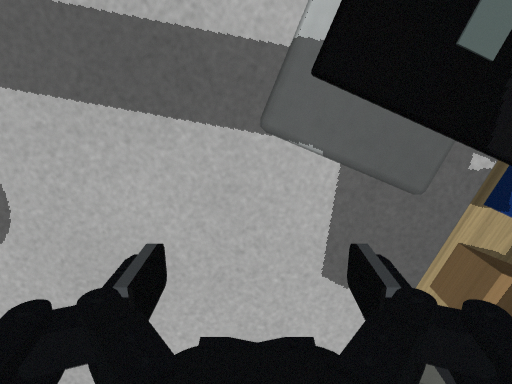

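```bash
python3 - <<'E'
import cv2,numpy as np
t=cv2.imread('pics/top0.png');s=cv2.imread('pics/side0.png')
a=cv2.resize(t[150:250,110:360],None,fx=3.2,fy=3.2,interpolation=cv2.INTER_CUBIC)
b=cv2.resize(s[100:280,190:310],None,fx=3.2,fy=3.2,interpolation=cv2.INTER_CUBIC)
cv2.imwrite('pics/z1.png',a);cv2.imwrite('pics/z2.png',b)
E
```

```text
(no output)
```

View pics/z1.png

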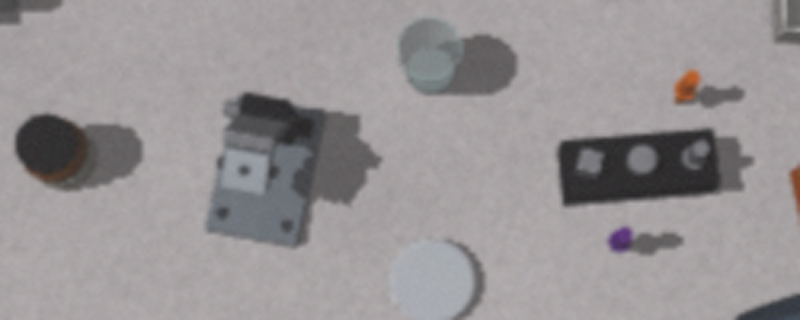

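View pics/z2.png

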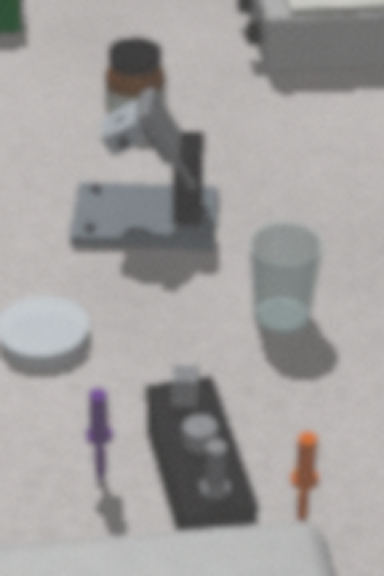

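```bash
python3 - <<'E'
from h import *
t=cam('top0');s=cam('side0')
def T(u,v): return (110+u/3.2,150+v/3.2)
def S(u,v): return (190+u/3.2,100+v/3.2)
def p(n,a,b):
    x,r=tri([(t,T(*a)),(s,S(*b))]);print(n,np.round(x,1),r)
p('rod top',(702,147),(217,445)); p('knob',(642,158),(200,423)); p('sq',(591,160),(186,370))
p('collar',(690,158),(214,488))
p('hole',(244,170),(122,113)); p('purple top',(624,238),(97,394)); p('orange top',(691,78),(307,438))
for n,q in [('rackTL',(560,143)),('rackTR',(713,130)),('rackBR',(719,188)),('rackBL',(565,204))]: print(n,atz(t,T(*q),55).round(1))
for n,q in [('bTL',(240,100)),('bTR',(325,112)),('bBR',(298,243)),('bBL',(208,230))]: print(n,atz(t,T(*q),14).round(1))
print('petri',atz(t,T(433,281),18).round(1),'beaker',atz(t,T(431,70),0).round(1),'bottle',atz(t,T(52,146),80).round(1))
E
```

```text
rod top [ 577.3 -262.5  103.2] [1.56, 1.56]
knob [ 570.7 -206.1   74.7] [1.72, 1.72]
sq [ 564.8 -152.7   86.9] [1.87, 1.87]
collar [ 576.5 -259.1   51.8] [1.28, 1.28]
hole [537.8 191.1 130. ] [2.93, 2.93]
purple top [ 486.  -184.8   95.5] [3.17, 3.17]
orange top [ 651.2 -253.9   95.1] [1.69, 1.69]
rackTL [ 587.  -123.7   55. ]
rackTR [ 605. -283.   55.]
rackBR [ 543.7 -288.1   55. ]
rackBL [ 522.8 -129.4   55. ]
bTL [634.7 218.3  14. ]
bTR [623.8 126.1  14. ]
bBR [481.3 147.8  14. ]
bBL [492.6 243.3  14. ]
petri [444.5   4.7  18. ] beaker [677.5  13.9   0. ] bottle [564.6 395.9  80. ]
```

Call:
move_arm:
  plan:
    - [[0.01,0.056,0.01],-8]
    - [[0.015,0.056,0.01],-8]
    - [[0.02,0.055,0],-8]
    - [[0.03,0.05,0],-7.8]
    - [[0.045,0.04,0],0]
  jaw: 0.45

```text
time_s: 0.78
position: [359.9, -318.3, 251.5]
tool_rot: [0.058, 0.705, -0.705, -0.058]
force: [1.1, -1.2, -0.4]
finger_gap: 38.4
```

Call:
move_arm:
  plan:
    - [[0.05,0.03,0],0]
    - [[0.05,0.03,0],0]
    - [[0.045,0.01,0],0]
    - [[0.03,0,0],0]
    - [[0,0,0],0]

```text
time_s: 1.4
position: [536.4, -249.7, 250.7]
tool_rot: [0.056, 0.705, -0.705, -0.056]
force: [0.4, -0.5, -0.6]
finger_gap: 38.7
```

```bash
python3 - <<'E'
from h import *
s=read_state();print(s['position'],s['force'],s['finger_gap'],s['time_s'],R.from_quat(s['tool_rot']).as_matrix().round(3).tolist(),s['joint_positions'].round(2))
snap('wrist','w1')
E
```

```text
[ 536.36083376 -249.72548912  250.69410345] [ 0.4036343  -0.51465826 -0.63940238] 38.722376770793005 1.4 [[-0.987, -0.0, -0.159], [0.159, 0.0, -0.987], [0.0, -1.0, -0.0]] [-0.54  0.43  1.4   0.    1.31  1.19]
```

View pics/w1.png

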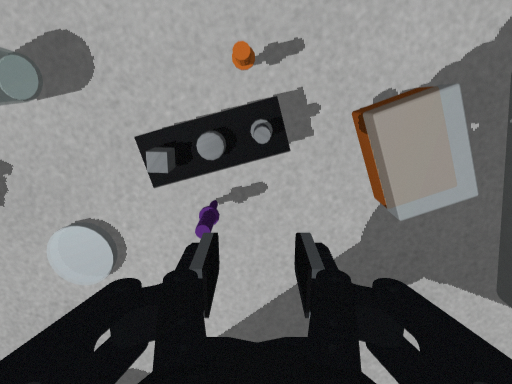

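```bash
python3 - <<'E'
import cv2
t=cv2.imread('pics/w1.png')
cv2.imwrite('pics/z3.png',cv2.resize(t[85:195,130:310],None,fx=4.4,fy=4.4,interpolation=cv2.INTER_CUBIC))
E
```

```text
(no output)
```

View pics/z3.png

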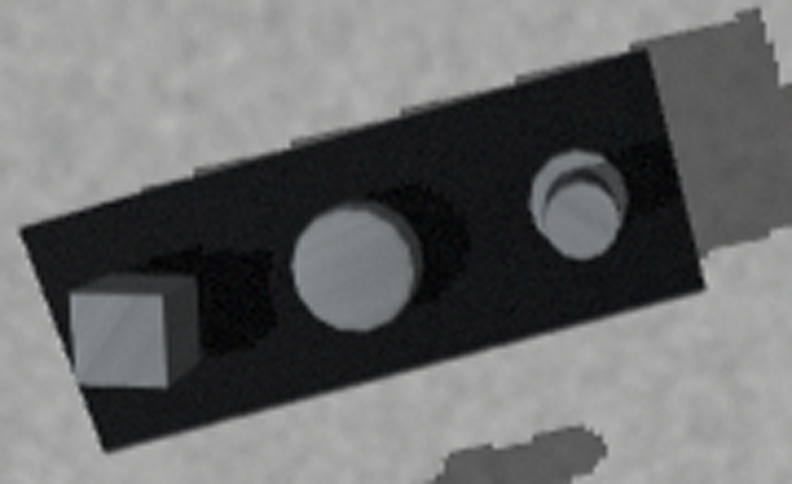

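Call:
move_arm:
  plan:
    - [[0.04,-0.01,0],0]
    - [[0,0,0],0]
    - [[0,0,0],0]

```text
time_s: 1.82
position: [573.7, -260.2, 251.0]
tool_rot: [0.057, 0.705, -0.705, -0.057]
force: [-0.4, 0.7, -0.3]
finger_gap: 38.8
```

```bash
python3 - <<'E'
from h import *
s=read_state();print(s['position'])
snap('wrist','w2')
t=cv2.imread('pics/w2.png')
c=cam('w2');u,v=proj(c,[577,-261,80]);print(u,v);u=int(u);v=int(v)
print(u-70,v-60)
cv2.imwrite('pics/z4.png',cv2.resize(t[v-60:v+60,u-70:u+70],None,fx=5,fy=5,interpolation=cv2.INTER_CUBIC))
E
```

```text
[ 573.69478427 -260.17523548  251.04167473]
256.4544326512578 170.06680424390544
186 110
```

View pics/z4.png

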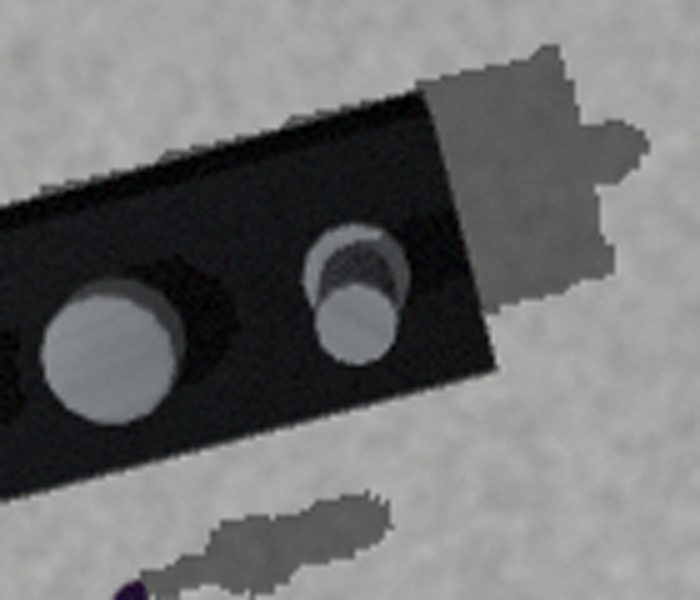

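```bash
python3 - <<'E'
from h import *
a=cam('w1');b=cam('w2')
z3=lambda u,v:(130+u/4.4-.4,85+v/4.4-.4)
z4=lambda u,v:(186+u/5-.4,110+v/5-.4)
print('top',tri([(a,z3(582,219)),(b,z4(356,324))]),atz(a,z3(582,219),103),atz(b,z4(356,324),103))
print('col',tri([(a,z3(578.5,197)),(b,z4(356,277))]),atz(a,z3(578.5,197),59),atz(b,z4(356,277),59))
print('knob',atz(a,z3(354,268),75),atz(b,z4(111,358),75))
print('TCP col',proj(b,[576.5,-261,103]))
print('sq',atz(a,z3(119,340),85))
E
```

```text
top (array([ 577.68283149, -261.6392311 ,  102.698257  ]), [0.19, 0.19]) [ 577.66196039 -261.81809303  103.        ] [ 577.80806969 -261.47183915  103.        ]
col (array([ 578.60290054, -261.72732355,   62.40317468]), [0.08, 0.08]) [ 578.26775572 -261.80747872   59.        ] [ 577.93049527 -261.53754982   59.        ]
knob [ 571.96548022 -207.39179106   75.        ] [ 572.30943093 -207.67646962   75.        ]
TCP col [256.53692063 175.77676497]
sq [ 565.53371137 -152.36620727   85.        ]
```

Call:
move_arm:
  plan:
    - [[0.004,-0.0014,-0.04],0]
    - [[0,0,-0.05],0]
    - [[0,0,-0.05],0]
    - [[0,0,-0.03],0]
    - [[0,0,-0.011],0]

```text
time_s: 2.5
position: [577.3, -261.1, 69.0]
tool_rot: [0.056, 0.705, -0.704, -0.058]
force: [0.4, 0.0, 0.5]
finger_gap: 38.5
```

Call:
move_arm:
  plan:
    - [[0,0,0],0]
    - [[0,0,0],0]

```text
time_s: 2.75
position: [579.4, -262.0, 71.8]
tool_rot: [-0.058, -0.704, 0.705, 0.056]
force: [-1.0, -0.5, 0.2]
finger_gap: 38.1
```

```bash
python3 - <<'E'
from h import *
s=read_state();print(s['position'])
snap('wrist','w3');snap('side','s3')
t=cv2.imread('pics/w3.png')
u=cv2.imread('pics/s3.png')
cv2.imwrite('pics/z5.png',np.hstack([t,cv2.resize(u[180:276,210:280],(280,384),interpolation=cv2.INTER_CUBIC)]))
E
```

```text
[ 579.43806157 -261.98754492   71.83918856]
```

View pics/z5.png

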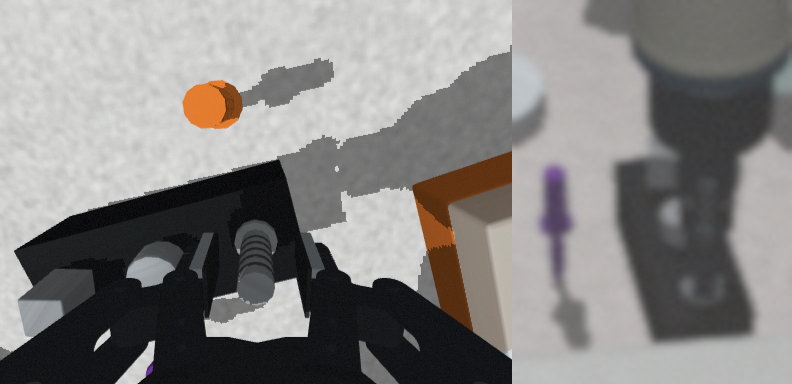

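Call:
move_arm:
  plan:
    - [[0,0,0],0]
    - [[0,0,0],0]
    - [[0,0,0],0]
    - [[0,0,0],0]
  jaw: 0
  grip_force: 25

```text
time_s: 3.35
position: [579.1, -261.7, 70.9]
tool_rot: [-0.057, -0.705, 0.705, 0.057]
force: [-1.1, 0.7, 7.3]
finger_gap: 15.0
```

Call:
move_arm:
  plan:
    - [[0,0,0.02],0]
    - [[0,0,0.02],0]
    - [[0,0,0],0]

```text
time_s: 3.72
position: [579.6, -262.0, 111.6]
tool_rot: [-0.058, -0.704, 0.705, 0.056]
force: [0.5, -0.1, -0.8]
finger_gap: 15.7
```

```bash
python3 - <<'E'
from h import *
s=read_state();print(s['position'],s['force'])
snap('wrist','w4');snap('side','s4')
t=cv2.imread('pics/w4.png')
u=cv2.imread('pics/s4.png')
cv2.imwrite('pics/z6.png',np.hstack([t,cv2.resize(u[180:276,210:280],(280,384),interpolation=cv2.INTER_CUBIC)]))
E
```

```text
[ 579.58137749 -261.97086926  111.58878681] [ 0.53723694 -0.12452886 -0.82834685]
```

View pics/z6.png

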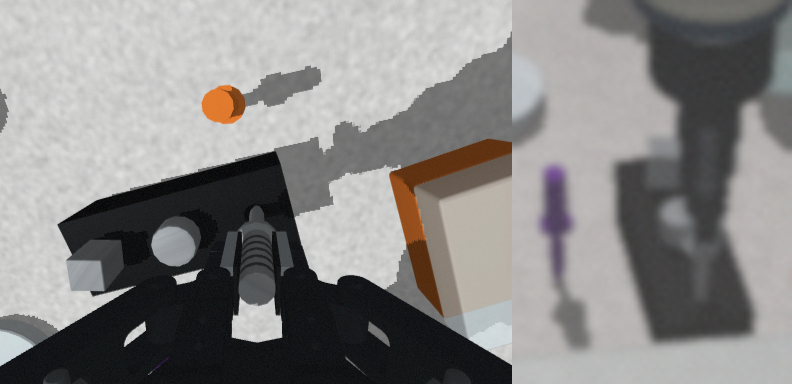

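Call:
move_arm:
  plan:
    - [[-0.0069,0.0011,0],0]
    - [[-0.0069,0.0011,0],0]
    - [[-0.0069,0.0011,0],0]

```text
time_s: 4.2
position: [557.6, -258.2, 110.0]
tool_rot: [0.057, 0.705, -0.705, -0.057]
force: [4.2, -0.6, -1.9]
finger_gap: 15.3
```

Call:
move_arm:
  plan:
    - [[-0.0069,0.0011,-0.002],0]
    - [[-0.0069,0.0011,-0.002],0]
    - [[-0.0069,0.0011,-0.002],0]
    - [[0,0,0],0]

```text
time_s: 4.7
position: [536.6, -254.8, 104.1]
tool_rot: [0.057, 0.705, -0.705, -0.057]
force: [0.1, 0.1, 1.3]
finger_gap: 15.1
```

```bash
python3 - <<'E'
from h import *
s=read_state();print(s['position'],s['force'])
snap('wrist','w5');snap('side','s5')
t=cv2.imread('pics/w5.png')
u=cv2.imread('pics/s5.png')
cv2.imwrite('pics/z7.png',np.hstack([t,cv2.resize(u[180:276,210:280],(280,384),interpolation=cv2.INTER_CUBIC)]))
E
```

```text
[ 536.57221123 -254.7865225   104.05277522] [0.05564867 0.07308651 1.32160314]
```

View pics/z7.png

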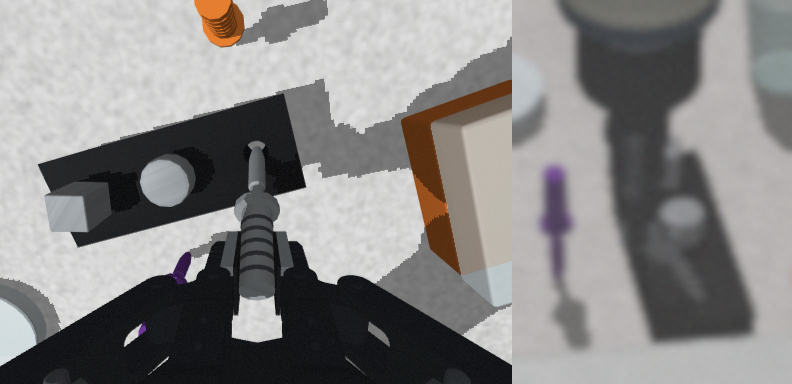

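Call:
move_arm:
  plan:
    - [[-0.01,0.0016,0.017],0]
    - [[0,0,0.05],0]
    - [[0,0.01,0.06],0]
    - [[0,0.05,0.03],0]
    - [[-0.01,0.06,0],0]

```text
time_s: 5.42
position: [518.0, -133.0, 264.6]
tool_rot: [-0.059, -0.704, 0.705, 0.056]
force: [0.8, 1.0, -0.6]
finger_gap: 15.2
```

Call:
move_arm:
  plan:
    - [[-0.005,0.06,0],0]
    - [[-0.005,0.06,0],0]
    - [[0,0.06,0],0]
    - [[0,0.05,0],0]
    - [[0,0.02,0],0]

```text
time_s: 6.05
position: [506.2, 118.9, 262.1]
tool_rot: [0.056, 0.705, -0.705, -0.056]
force: [0.6, -0.8, -0.5]
finger_gap: 15.1
```

Call:
move_arm:
  plan:
    - [[0,0,0],0]
    - [[0,0,0],0]
    - [[0,0,0],0]

```text
time_s: 6.42
position: [507.3, 115.6, 261.5]
tool_rot: [-0.057, -0.705, 0.705, 0.057]
force: [-0.0, 1.1, 0.5]
finger_gap: 15.0
```

```bash
python3 - <<'E'
from h import *
s=read_state();print(s['position'],s['force'])
snap('wrist','w6');snap('side','s6');snap('top','t6')
t=cv2.imread('pics/w6.png')
u=cv2.imread('pics/s6.png')
p=proj(cam('s6'),s['position']).astype(int);print(p)
r=cv2.resize(u[p[1]-60:p[1]+60,p[0]-43:p[0]+44],(280,384),interpolation=cv2.INTER_CUBIC)
cv2.imwrite('pics/z8.png',np.hstack([t,r]))
E
```

```text
[507.29667662 115.64705797 261.47565951] [-0.02684917  1.12017846  0.5463064 ]
[217 111]
```

View pics/z8.png

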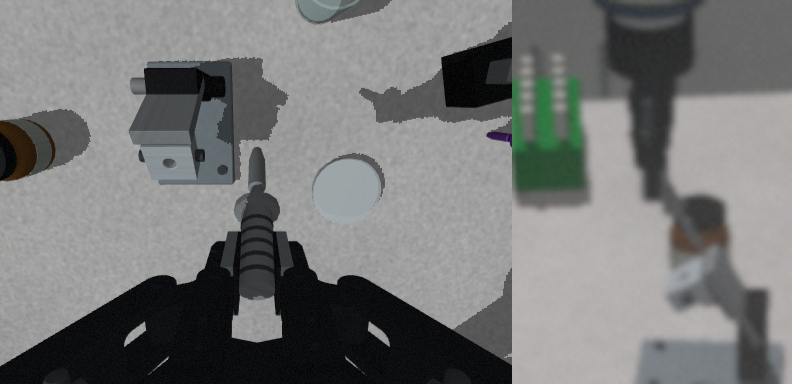

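```bash
python3 - <<'E'
import cv2
t=cv2.imread('pics/w6.png')
cv2.imwrite('pics/z9.png',cv2.resize(t[55:195,120:280],None,fx=4.2,fy=4.2,interpolation=cv2.INTER_CUBIC))
E
```

```text
(no output)
```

View pics/z9.png

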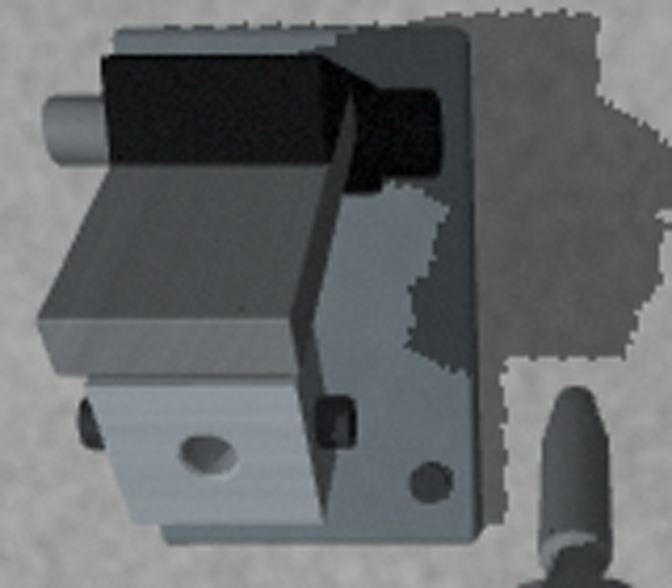

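Call:
move_arm:
  plan:
    - [[-0.03,0.03,0.0],0]
    - [[-0.03,0.03,0.0],0]
    - [[0,0,0],0]
    - [[0,0,0],0]
    - [[0,0,0],0]

```text
time_s: 7.2
position: [448.1, 176.1, 261.2]
tool_rot: [-0.057, -0.705, 0.705, 0.057]
force: [0.1, 0.4, -0.4]
finger_gap: 15.3
```

```bash
python3 - <<'E'
from h import *
s=read_state();print(s['position'],s['force'])
snap('wrist','w7')
t=cv2.imread('pics/w7.png')
cv2.imwrite('pics/z10.png',cv2.resize(t[0:200,130:330],None,fx=3,fy=3,interpolation=cv2.INTER_CUBIC))
E
```

```text
[448.0809134  176.07629328 261.24904467] [ 0.10498631  0.42601101 -0.44391471]
```

View pics/z10.png

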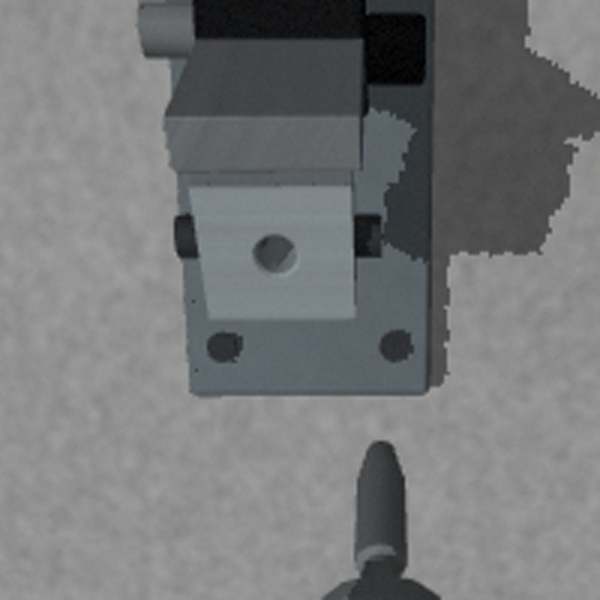

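```bash
python3 - <<'E'
import cv2
t=cv2.imread('pics/w7.png')
cv2.imwrite('pics/z11.png',cv2.resize(t[140:310,200:315],None,fx=3.5,fy=3.5,interpolation=cv2.INTER_CUBIC))
E
```

```text
(no output)
```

View pics/z11.png

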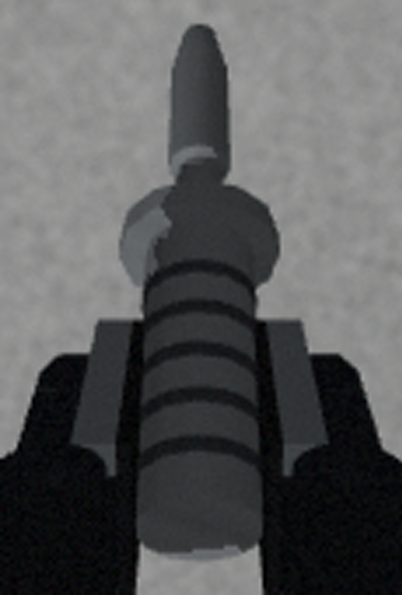

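```bash
cat > fit.py <<'E'
from h import *
from scipy.optimize import least_squares
a=cam('w6');b=cam('w7')
z9=lambda u,v:(120+u/4.2-.4,55+v/4.2-.4)
z10=lambda u,v:(130+u/3-.35,v/3-.35)
print('mouth tri',tri([(a,z9(208,455)),(b,z10(274,253))]))
obs=[(a,z9(208,455),(0,0)),(b,z10(274,253),(0,0))]
# corners: local (x away, y left)
for c,zz,l in [(a,z9,[((88,380),(1,1)),((323,522),(-1,-1)),((133,524),(-1,1))]),(b,z10,[((190,186),(1,1)),((353,186),(1,-1)),((356,319),(-1,-1)),((208,320),(-1,1))])]:
    for p,q in l: obs.append((c,zz(*p),q))
def pts(p):
    yaw,til,hx,hy=p[3:7]
    M=R.from_euler('z',yaw)*R.from_euler('y',-til)
    return p[:3],M,hx,hy
def res(p):
    m,M,hx,hy=pts(p);r=[]
    for c,px,q in obs:
        r+=list((proj(c,m+M.apply([q[0]*hx,q[1]*hy,0]))-px)*(2 if q==(0,0) else 1))
    return r+[(p[5]-20)/1,(p[6]-22)/1]
s=least_squares(res,[537,191,125,-.16,.52,20,22])
print(s.x.round(2),np.degrees(s.x[3:5]).round(2),np.round(s.fun,1))
E
python3 fit.py
```

```text
mouth tri (array([538.169091  , 191.46245288, 125.36985398]), [0.17, 0.17])
[ 5.3788e+02  1.9135e+02  1.2426e+02 -1.6000e-01  4.5000e-01  1.9610e+01
  2.1980e+01] [-9.08 26.02] [ 0.7 -0.1  1.   1.  -0.5  0.1 -0.2  0.2 -0.6 -0.1 -0.4 -0.4 -0.8 -0.7
 -0.7 -0.4 -0.2 -0.5 -0.4 -0. ]
```

```bash
cat > rodfit.py <<'E'
from h import *
from scipy.optimize import least_squares
f=grab_frame('wrist') if 0 else None
# camera-to-tool mount from w7: V = inv(T M) -> M = inv(T) inv(V); get from frame
import sys
F=grab_frame('wrist');M=np.array(F['mount']);h=384;fl=h/2/np.tan(np.radians(F['vfov'])/2)
c=dict(V=np.linalg.inv(M).tolist(),f=fl,cx=F['cx'],cy=F['cy'])
ph=np.linspace(0,2*np.pi,61)
def circ(p,d,r):
    x0,y0,z0,th,be=p
    u=np.array([np.sin(th)*np.cos(be),-np.cos(th)*np.cos(be),np.sin(be)]);e1=np.array([np.cos(th),np.sin(th),0]);e2=np.cross(u,e1)
    C=np.array([x0,y0,z0])+d*u
    return np.array([proj(c,C+r*(np.cos(t)*e1+np.sin(t)*e2)) for t in ph])
def feats(p):
    t=circ(p,0,3);k=np.vstack([circ(p,50,12),circ(p,54,12)]);hh=circ(p,98,8);s=circ(p,10,5)
    return np.array([t[:,1].min(),t[:,0].mean(),k[:,1].min(),k[:,0].max(),k[:,0].min(),hh[:,1].max(),hh[:,0].mean(),np.ptp(s[:,0]),np.ptp(hh[:,0])])
def fit(ob):
    w=np.array([1,1,1,1,1,1,1,1,1])
    return least_squares(lambda p:(feats(p)-ob)*w,[-25,20,0,.5,0])
def Z(v):return v/3.5-.35
if __name__=='__main__':
    ob=np.array([140+Z(24),200+Z(200),140+Z(184),200+Z(280),200+Z(120),140+Z(557),200+Z(199),57/3.5,124/3.5])
    s=fit(ob);p=s.x;print(p.round(3),'tilt',np.degrees(p[3:]).round(2),s.fun.round(2))
    u=np.array([np.sin(p[3])*np.cos(p[4]),-np.cos(p[3])*np.cos(p[4]),np.sin(p[4])])
    # point on axis at tool y=-19 
    d=(-19-p[1])/u[1];print('at grasp height: d from tip',d,'tool x',p[0]+d*u[0],p[2]+d*u[2])
E
python3 rodfit.py
```

```text
[-4.1872e+01  5.9931e+01  6.0200e-01  5.2000e-01 -3.0000e-03] tilt [29.79 -0.16] [-0.16  0.07  0.31 -0.6   0.47 -0.16  0.06 -0.56  1.  ]
at grasp height: d from tip 90.94747223562338 tool x 3.307238689324251 0.3429441696857227
```

Call:
move_arm:
  plan:
    - [[0.015,0.01,-0.02],0]
    - [[0.015,0.01,-0.02],0]
    - [[0.0113,0.0038,-0.0233],0]
    - [[0,0,0],0]
    - [[0,0,0],0]

```text
time_s: 7.92
position: [488.7, 200.1, 198.6]
tool_rot: [0.057, 0.705, -0.705, -0.057]
force: [-0.3, -0.2, -0.6]
finger_gap: 15.0
```

```bash
python3 - <<'E'
from h import *
s=read_state();print(s['position'],s['force'])
c=snap('wrist','w8');snap('side','s8')
t=cv2.imread('pics/w8.png');u=cv2.imread('pics/s8.png')
p=proj(cam('s8'),[530,192,138]).astype(int);print(p)
cv2.imwrite('pics/z12.png',np.hstack([cv2.resize(t[60:220,190:330],None,fx=3.5,fy=3.5,interpolation=cv2.INTER_CUBIC),cv2.resize(u[p[1]-50:p[1]+50,p[0]-28:p[0]+28],(314,560),interpolation=cv2.INTER_CUBIC)]))
E
```

```text
[488.67588645 200.14661883 198.58785244] [-0.32251094 -0.21511981 -0.57876003]
[224 133]
```

View pics/z12.png

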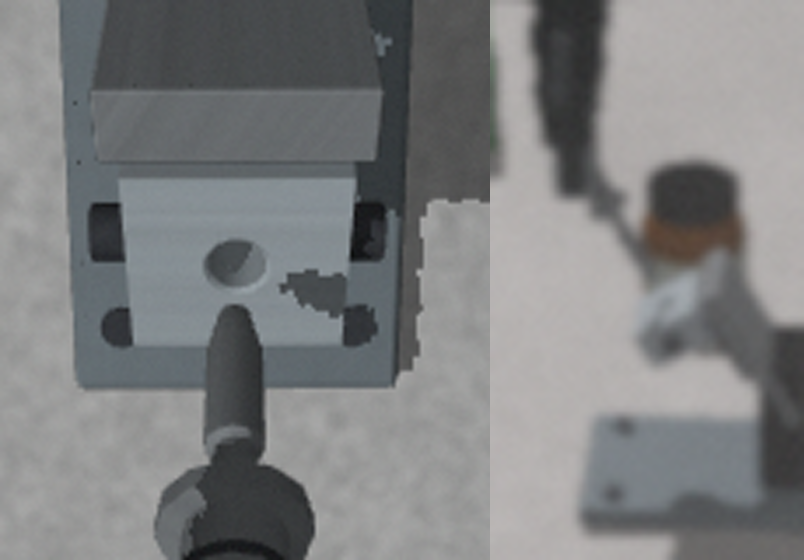

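```bash
python3 - <<'E'
from h import *
c=cam('w8');print(proj(c,[538.1,191.4,125]),(257.1,135.1),atz(c,(257.1,135.1),125))
t=np.array([488.7,200.1,198.6])+[41.3,-7.3,-59.9];print(t,proj(c,t))
a=cam('w6');b=cam('w7')
z9=lambda u,v:(120+u/4.2-.4,55+v/4.2-.4)
z10=lambda u,v:(130+u/3-.35,v/3-.35)
print(tri([(a,z9(208,455)),(b,z10(274,253)),(c,(257.1,135.1))]))
E
```

```text
[256.94336943 134.95258846] (257.1, 135.1) [537.98267025 191.30915969 125.        ]
[530.  192.8 138.7] [256.86399043 149.84570036]
(array([538.14383019, 191.35696255, 125.74543974]), [0.13, 0.22, 0.1])
```

Call:
move_arm:
  plan:
    - [[0.0025,-0.0004,-0.0043],0]
    - [[0.0025,-0.0004,-0.0043],0]
    - [[0.0025,-0.0004,-0.0043],0]
    - [[0.0025,-0.0004,-0.0044],0]
    - [[0,0,0],0]

```text
time_s: 8.65
position: [498.7, 198.7, 180.2]
tool_rot: [-0.057, -0.705, 0.705, 0.057]
force: [-0.1, -0.9, -0.8]
finger_gap: 15.3
```

Call:
move_arm:
  plan:
    - [[0.0015,-0.0002,-0.0026],0]
    - [[0.0015,-0.0003,-0.0026],0]
    - [[0,0,0],0]

```text
time_s: 9.02
position: [501.4, 198.2, 175.1]
tool_rot: [-0.057, -0.705, 0.705, 0.057]
force: [-2.0, -0.4, -2.0]
finger_gap: 15.4
```

```bash
python3 - <<'E'
from h import *
s=read_state();print(s['position'],s['force'],s['ft_torque'])
c=snap('wrist','w9');snap('side','s9')
t=cv2.imread('pics/w9.png');u=cv2.imread('pics/s9.png')
p=proj(cam('s9'),[530,192,138]).astype(int)
cv2.imwrite('pics/z13.png',np.hstack([cv2.resize(t[100:260,190:330],None,fx=3.5,fy=3.5,interpolation=cv2.INTER_CUBIC),cv2.resize(u[p[1]-50:p[1]+50,p[0]-28:p[0]+28],(314,560),interpolation=cv2.INTER_CUBIC)]))
E
```

```text
[501.3960563  198.22945821 175.12224676] [-2.02977642 -0.38851365 -2.0183991 ] [-0.19635861  0.46925158  0.02795809]
```

View pics/z13.png

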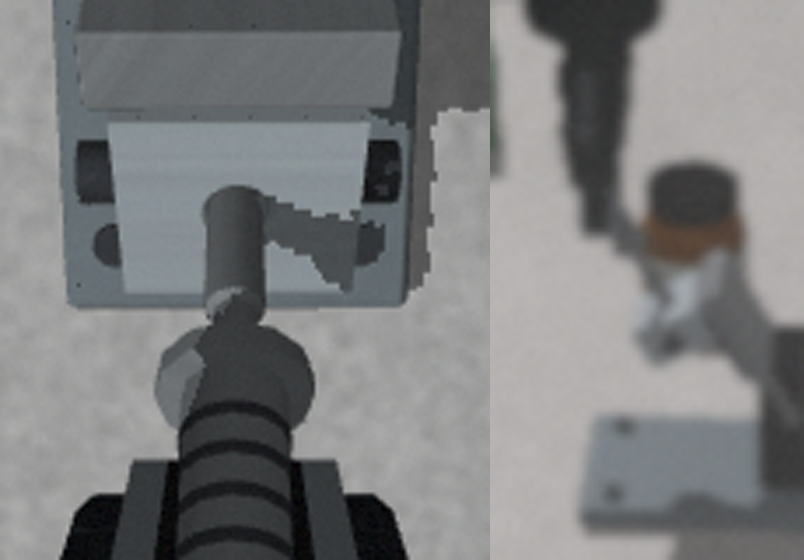

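Call:
move_arm:
  plan:
    - [[0.0023,-0.0004,-0.0043],0]
    - [[0.0024,-0.0004,-0.0043],0]
    - [[0,0,0],0]
  grip_force: 40

```text
time_s: 9.5
position: [505.9, 197.3, 166.3]
tool_rot: [-0.056, -0.705, 0.705, 0.057]
force: [-3.0, -2.3, -5.3]
finger_gap: 15.0
```

Call:
move_arm:
  plan:
    - [[0.0024,-0.0004,-0.0043],0]
    - [[0.0024,-0.0004,-0.0043],0]
    - [[0,0,0],0]

```text
time_s: 9.88
position: [510.4, 196.5, 157.7]
tool_rot: [-0.056, -0.705, 0.705, 0.058]
force: [-5.3, -1.1, -6.5]
finger_gap: 14.5
```

Call:
move_arm:
  plan:
    - [[-0.001,0.0,-0.0006],0]
    - [[0,0,0],0]
    - [[0,0,0],0]

```text
time_s: 10.25
position: [510.1, 196.6, 157.6]
tool_rot: [-0.057, -0.705, 0.705, 0.057]
force: [-3.4, -2.7, -6.2]
finger_gap: 14.9
```

```bash
python3 - <<'E'
from h import *
s=read_state();print(s['position'],s['force'],s['ft_torque'])
c=snap('wrist','w10');snap('side','s10')
t=cv2.imread('pics/w10.png');u=cv2.imread('pics/s10.png')
p=proj(cam('s10'),[530,192,138]).astype(int)
cv2.imwrite('pics/z14.png',np.hstack([cv2.resize(t[140:300,190:330],None,fx=3.5,fy=3.5,interpolation=cv2.INTER_CUBIC),cv2.resize(u[p[1]-50:p[1]+50,p[0]-28:p[0]+28],(314,560),interpolation=cv2.INTER_CUBIC)]))
E
```

```text
[510.05698105 196.61418076 157.55087488] [-3.38600371 -2.74816114 -6.24490681] [-0.5381099   0.8464307  -0.06260873]
```

View pics/z14.png

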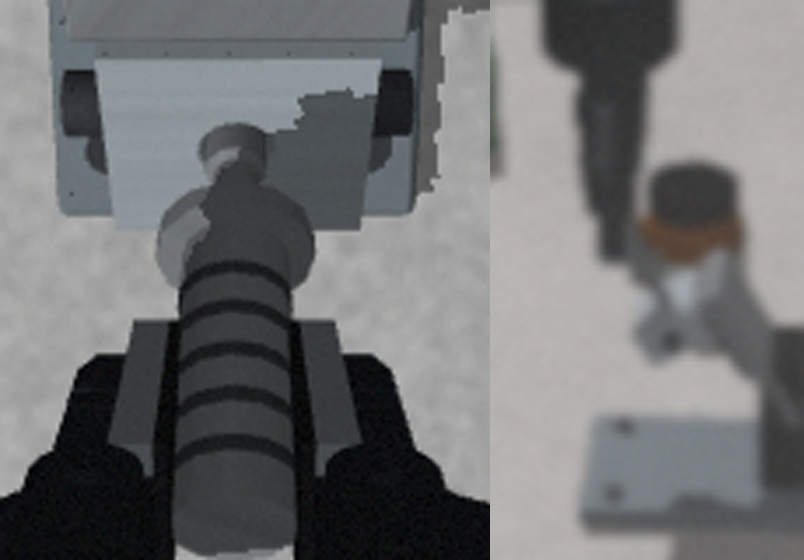

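Call:
move_arm:
  plan:
    - [[0.002,-0.0001,-0.0046],0]
    - [[0.0022,-0.0003,-0.0045],0]
    - [[0,0,0],0]

```text
time_s: 10.72
position: [514.5, 196.2, 148.6]
tool_rot: [-0.057, -0.705, 0.705, 0.057]
force: [-3.6, -3.8, -5.5]
finger_gap: 14.8
```

```bash
python3 - <<'E'
from h import *
s=read_state();print(s['position'],s['force'],s['ft_torque'])
c=snap('wrist','w11')
t=cv2.imread('pics/w11.png')
cv2.imwrite('pics/z15.png',cv2.resize(t[150:310,190:330],None,fx=3.5,fy=3.5,interpolation=cv2.INTER_CUBIC))
E
```

```text
[514.5248693  196.20773975 148.56178334] [-3.64107075 -3.79993816 -5.48935809] [-0.7304045   0.73963337 -0.10608927]
```

View pics/z15.png

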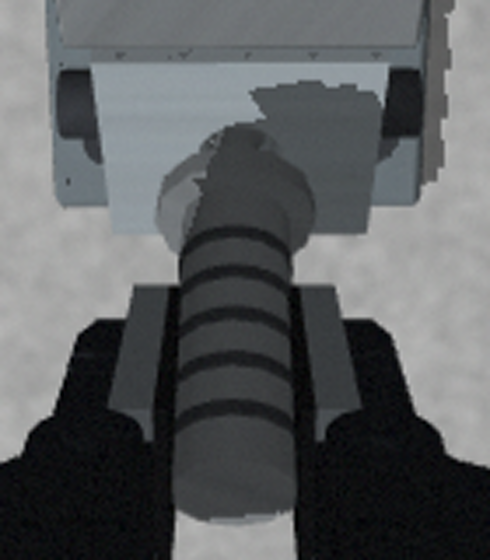

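Call:
move_arm:
  plan:
    - [[0.002,-0.0008,-0.0043],0]
    - [[0,0,0],0]
    - [[0,0,0],0]
  grip_force: 60

```text
time_s: 11.15
position: [516.6, 195.5, 144.4]
tool_rot: [0.057, 0.705, -0.705, -0.057]
force: [-2.2, -2.6, -6.0]
finger_gap: 13.9
```

Call:
move_arm:
  plan:
    - [[0.001,-0.0002,-0.0018],0]
    - [[0,0,0],0]

```text
time_s: 11.4
position: [517.4, 195.4, 142.5]
tool_rot: [0.057, 0.705, -0.705, -0.057]
force: [-3.1, -3.5, -3.3]
finger_gap: 14.6
```

Call:
move_arm:
  plan:
    - [[0.001,-0.0002,-0.0017],0]
    - [[0,0,0],0]

```text
time_s: 11.65
position: [518.3, 195.3, 140.8]
tool_rot: [0.057, 0.705, -0.705, -0.057]
force: [-4.8, -2.0, -1.2]
finger_gap: 14.2
```

```bash
python3 - <<'E'
from h import *
s=read_state();print(s['position'],s['force'],s['ft_torque'])
c=snap('wrist','w12')
t=cv2.imread('pics/w12.png')
cv2.imwrite('pics/z16.png',cv2.resize(t[150:310,190:330],None,fx=3.5,fy=3.5,interpolation=cv2.INTER_CUBIC))
E
```

```text
[518.28214215 195.25355635 140.84345864] [-4.83220887 -2.02605748 -1.22196196] [-0.39410174  0.93426352 -0.07810204]
```

View pics/z16.png

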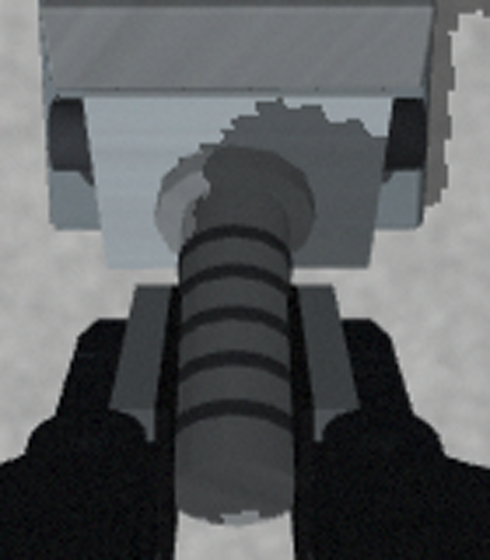

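Call:
move_arm:
  plan:
    - [[0.0006,-0.0002,-0.0013],0]
    - [[0,0,0],0]

```text
time_s: 11.95
position: [519.0, 195.0, 139.5]
tool_rot: [0.057, 0.705, -0.705, -0.057]
force: [-3.4, -2.3, -4.6]
finger_gap: 14.4
```

Call:
move_arm:
  plan:
    - [[0.0006,-0.0001,-0.0013],0]
    - [[0,0,0],0]

```text
time_s: 12.2
position: [519.6, 194.9, 138.2]
tool_rot: [0.057, 0.705, -0.705, -0.057]
force: [-5.2, -2.0, -0.8]
finger_gap: 14.0
```

Call:
move_arm:
  plan:
    - [[0.0006,-0.0001,-0.0012],0]
    - [[0,0,0],0]

```text
time_s: 12.45
position: [519.8, 194.9, 137.4]
tool_rot: [0.057, 0.705, -0.705, -0.057]
force: [-10.8, -2.9, 10.3]
finger_gap: 14.5
```

```bash
python3 - <<'E'
from h import *
s=read_state();print(s['position'],s['force'],s['ft_torque'])
c=snap('wrist','w13');snap('side','s13')
t=cv2.imread('pics/w13.png');u=cv2.imread('pics/s13.png')
p=proj(cam('s13'),[530,192,138]).astype(int)
cv2.imwrite('pics/z17.png',np.hstack([cv2.resize(t[150:310,190:330],None,fx=3.5,fy=3.5,interpolation=cv2.INTER_CUBIC),cv2.resize(u[p[1]-40:p[1]+40,p[0]-22:p[0]+22],(308,560),interpolation=cv2.INTER_CUBIC)]))
E
```

```text
[519.81124357 194.91945351 137.44611391] [-10.77595288  -2.86862068  10.31027629] [-0.40141307  1.71244549 -0.08719484]
```

View pics/z17.png

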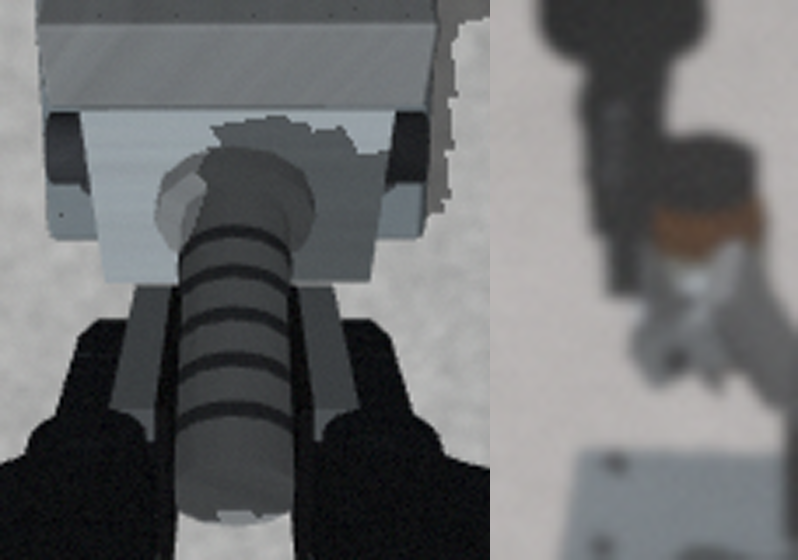

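Call:
move_arm:
  plan:
    - [[0.0004,-0.0001,-0.0007],0]
    - [[0,0,0],0]
  grip_force: 90

```text
time_s: 12.8
position: [520.0, 194.9, 137.1]
tool_rot: [0.057, 0.705, -0.705, -0.057]
force: [-14.1, -1.7, 17.5]
finger_gap: 13.3
```

```bash
cat > home.py <<'E'
from rodfit import *
import sys
# camera frame = tool frame (c). unknown mouth pos in tool frame (m), rod home axial k, tilt
def run(corn,rod,free_tilt=False):
    # tool axes: x_tool=-s, y_tool=-z, z_tool=jaw(-y stand)
    def face(m,th,sx,sy):
        e_s=np.array([-np.cos(th),-np.sin(th),0]) # uphill direction: away from robot and up (-y)
        e_y=np.array([0,0,-1.])
        return m+sx*20*e_s+sy*22*e_y
    def r1(p):
        return np.ravel([proj(c,face(p[:3],np.radians(30),sx,sy))-px for px,sx,sy in corn])
    s=least_squares(r1,[-15,20,0]);m=s.x;print('mouth in tool',m.round(2),s.fun.round(2))
    def r2(p): # rod tip p: x,y,z,th,be
        return feats2(p)-rod
    s2=least_squares(r2,[m[0]-25,m[1]+43,0,.52,0]);q=s2.x
    u=np.array([np.sin(q[3])*np.cos(q[4]),-np.cos(q[3])*np.cos(q[4]),np.sin(q[4])])
    sh=q[:3]+50*u;print('shoulder in tool',sh.round(2),'tilt',np.degrees(q[3:]).round(2),s2.fun.round(2))
    a=np.array([.5,-.866,0]);print('shoulder above mouth along axis',(sh-m)@a,'perp',(sh-m)@np.array([.866,.5,0]),'lat',(sh-m)[2])
def feats2(p):
    k=np.vstack([circ(p,50,12),circ(p,54,12)]);hh=circ(p,98,8)
    return np.array([k[:,1].min(),k[:,0].max(),k[:,0].min(),hh[:,1].max(),hh[:,0].mean(),np.ptp(hh[:,0])])
if __name__=='__main__':
    Q=lambda u,v:np.array([190+u/3.5-.35,150+v/3.5-.35])
    corn=[(Q(80,110),1,1),(Q(395,110),1,-1),(Q(372,283),-1,-1),(Q(105,283),-1,1)]
    rod=np.array([Q(0,147)[1],Q(315,0)[0],Q(156,0)[0],Q(0,521)[1],Q(235,0)[0],120/3.5])
    run(corn,rod)
E
python3 home.py
```

```text
mouth in tool [-18.3   12.48   0.93] [-0.08  0.17  0.49  0.1  -0.44 -0.19 -0.05 -0.13]
shoulder in tool [-21.28  13.65   0.57] tilt [46.5  -0.17] [ 0.11  0.05 -0.05 -0.11 -0.    0.26]
shoulder above mouth along axis -2.5050535558077676 perp -1.9935755170157567 lat -0.3598079168797812
```

Call:
move_arm:
  plan:
    - [[-0.0006,0.0001,0.001],0]
    - [[0,0,0],0]

```text
time_s: 13.1
position: [519.7, 194.9, 137.7]
tool_rot: [0.057, 0.705, -0.705, -0.057]
force: [-9.2, -1.2, 6.1]
finger_gap: 13.9
```

Call:
move_arm:
  plan:
    - [[-0.0004,0.0,0.0007],0]
    - [[0,0,0],0]

```text
time_s: 13.35
position: [519.6, 194.9, 138.1]
tool_rot: [0.057, 0.705, -0.705, -0.057]
force: [-4.9, -1.5, -0.0]
finger_gap: 14.1
```

```bash
cat > st.py <<'E'
from h import *
a=np.array([-.4937,.0791,.866])
def st():
    s=read_state();f=s['force'];p=s['position'];h=np.array([520.0,194.9,137.1]);print('t',round(s['time_s'],2),'pos',p.round(1),'f',f.round(1),'Fax',round(f@a,2),'Fperp',round(f@np.array([-.855,.137,-.5]),1),'ax',round((p-h)@a,2))
E
cat > meas.py <<'E'
from st import *
import sys
st();c=snap('wrist',sys.argv[1]);t=cv2.imread(f'pics/{sys.argv[1]}.png')
cv2.imwrite(f'pics/{sys.argv[1]}z.png',cv2.resize(t[140:300,175:345],None,fx=4,fy=4,interpolation=cv2.INTER_CUBIC))
E
python3 meas.py w14
```

```text
t 13.35 pos [519.6 194.9 138.1] f [-4.9 -1.5 -0. ] Fax 2.27 Fperp 4.0 ax 1.07
```

View pics/w14z.png

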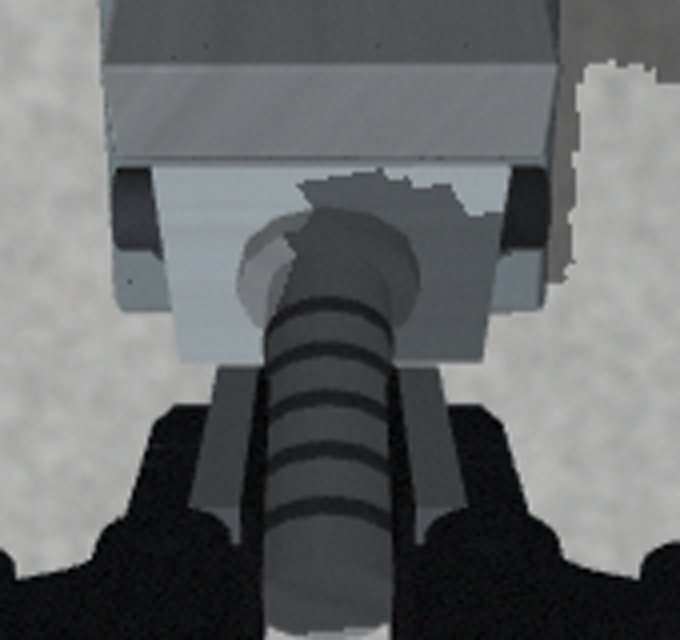

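Call:
move_arm:
  plan:
    - [[-0.0005,0.0001,0.0009],0]
    - [[0,0,0],0]

```text
time_s: 13.65
position: [519.2, 194.9, 138.8]
tool_rot: [0.057, 0.705, -0.705, -0.057]
force: [-2.0, -0.7, -4.7]
finger_gap: 13.8
```

Call:
move_arm:
  plan:
    - [[-0.0005,0.0001,0.0009],0]
    - [[0,0,0],0]

```text
time_s: 13.9
position: [518.7, 195.0, 139.8]
tool_rot: [0.057, 0.705, -0.705, -0.057]
force: [-1.8, -0.7, -5.9]
finger_gap: 13.4
```

```bash
python3 meas.py w15
```

```text
t 13.9 pos [518.7 195.  139.8] f [-1.8 -0.7 -5.9] Fax -4.24 Fperp 4.4 ax 2.99
```

View pics/w15z.png

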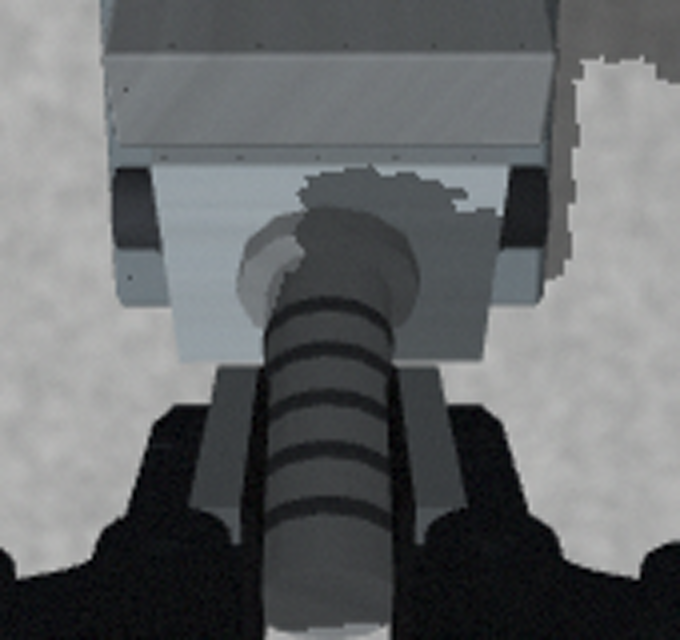

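Call:
move_arm:
  plan:
    - [[-0.0005,0.0001,0.0009],0]
    - [[0,0,0],0]

```text
time_s: 14.2
position: [518.2, 195.0, 140.7]
tool_rot: [0.057, 0.705, -0.705, -0.057]
force: [-1.0, -1.2, -6.6]
finger_gap: 13.6
```

```bash
python3 meas.py w16; python3 - <<'E'
import cv2,numpy as np
# vertical shift of rail strip & face edge & collar between frames via phase correlation on upsampled crops
def g(n): return cv2.cvtColor(cv2.imread(f'pics/{n}.png'),cv2.COLOR_BGR2GRAY).astype(np.float32)
def prof(n,c0,c1,r0,r1):
    p=g(n)[r0:r1,c0:c1].mean(1);return p
def edge(n,c0,c1,r0,r1):
    p=prof(n,c0,c1,r0,r1);d=np.diff(p);i=np.argmax(abs(d));w=abs(d[max(0,i-1):i+2]);return round(float(r0+max(0,i-1)+(w*np.arange(len(w))).sum()/w.sum()),2)
for n in ['w14','w15','w16']:
    print(n,'railtop',edge(n,205,300,147,163),'facebottom',edge(n,223,236,224,236),'facebottomR',edge(n,280,292,224,236))
E
```

```text
t 14.2 pos [518.2 195.  140.7] f [-1.  -1.2 -6.6] Fax -5.27 Fperp 4.0 ax 4.06
w14 railtop 155.13 facebottom 230.61 facebottomR 229.9
w15 railtop 152.36 facebottom 230.62 facebottomR 229.13
w16 railtop 150.7 facebottom 230.57 facebottomR 229.05
```

```bash
python3 - <<'E'
import cv2,numpy as np
def g(n): return cv2.cvtColor(cv2.imread(f'pics/{n}.png'),cv2.COLOR_BGR2GRAY).astype(np.float32)
R0=g('w14')
from scipy.optimize import minimize_scalar
def cr(n,lev,c0,c1,r0,r1):
    p=g(n)[r0:r1,c0:c1].mean(1);i=[k for k in range(len(p)-1) if (p[k]-lev)*(p[k+1]-lev)<0]
    return [round(r0+k+(lev-p[k])/(p[k+1]-p[k]),2) for k in i]
for n in ['w12','w13','w14','w15','w16']:
    G=g(n)
    print(n,'bot L',cr(n,150,223,226,222,238),cr(n,150,226,230,222,238),'bot R',cr(n,140,283,286,222,236),cr(n,140,287,290,222,236),'faceTop',[int(x) for x in G[176:188,218:240].mean(1)])
    print(' left edge col at row 200:',[int(x) for x in G[198:202,212:222].mean(0)], G[226:234,224:232].mean(1).astype(int).tolist(),G[224:234,284:290].mean(1).astype(int).tolist())
E
```

```text
w12 bot L [] [np.float32(230.8)] bot R [np.float32(226.32), np.float32(230.63)] [np.float32(226.43)] faceTop [110, 125, 154, 154, 155, 155, 156, 156, 155, 156, 155, 153]
 left edge col at row 200: [98, 80, 61, 58, 90, 155, 155, 155, 155, 154] [154, 165, 165, 166, 164, 140, 122, 116] [83, 86, 117, 175, 176, 174, 170, 160, 144, 142]
w13 bot L [] [np.float32(230.42)] bot R [] [np.float32(230.37)] faceTop [116, 115, 116, 116, 99, 125, 155, 156, 156, 156, 157, 157]
 left edge col at row 200: [53, 52, 55, 120, 153, 153, 153, 154, 153, 153] [155, 157, 156, 153, 153, 140, 122, 117] [84, 84, 84, 84, 84, 86, 118, 165, 147, 144]
w14 bot L [] [np.float32(231.78)] bot R [np.float32(230.87), np.float32(231.1)] [np.float32(230.39)] faceTop [116, 116, 118, 92, 111, 126, 155, 155, 156, 156, 157, 157]
 left edge col at row 200: [53, 52, 56, 119, 153, 153, 153, 153, 153, 153] [154, 156, 155, 154, 156, 146, 130, 127] [83, 83, 84, 85, 83, 86, 118, 170, 159, 153]
w15 bot L [] [np.float32(231.87)] bot R [] [np.float32(230.09)] faceTop [93, 108, 108, 106, 111, 135, 154, 155, 155, 155, 156, 156]
 left edge col at row 200: [54, 53, 55, 119, 152, 152, 153, 152, 153, 153] [154, 155, 154, 154, 158, 147, 131, 125] [83, 83, 83, 84, 83, 90, 135, 166, 157, 152]
w16 bot L [] [np.float32(231.77)] bot R [np.float32(229.6), np.float32(230.85)] [np.float32(229.53)] faceTop [108, 106, 104, 107, 113, 145, 154, 154, 155, 155, 156, 155]
 left edge col at row 200: [53, 54, 56, 119, 152, 153, 151, 152, 153, 152] [154, 156, 152, 153, 162, 147, 129, 126] [83, 83, 84, 83, 82, 100, 171, 165, 155, 152]
```

Call:
move_arm:
  plan:
    - [[-0.0003,0.0,0.0005],0]
    - [[-0.0002,0.0001,0.0004],0]
    - [[0,0,0],0]
    - [[0,0,0],0]

```text
time_s: 14.75
position: [517.7, 195.1, 141.6]
tool_rot: [-0.057, -0.705, 0.705, 0.057]
force: [-1.2, -1.7, -6.4]
finger_gap: 13.9
```

```bash
python3 meas.py w17; python3 - <<'E'
import cv2,numpy as np
def g(n): return cv2.cvtColor(cv2.imread(f'pics/{n}.png'),cv2.COLOR_BGR2GRAY).astype(np.float32)
for n in ['w13','w14','w15','w16','w17']:
    G=g(n)
    print(n,G[170:184,218:240].mean(1).astype(int).tolist(),G[224:234,284:290].mean(1).astype(int).tolist(), 'railtop',G[146:164,205:300].mean(1).astype(int).tolist())
E
```

```text
t 14.75 pos [517.7 195.1 141.6] f [-1.2 -1.7 -6.4] Fax -5.06 Fperp 4.0 ax 5.03
w13 [116, 116, 116, 116, 116, 116, 116, 115, 116, 116, 99, 125, 155, 156] [84, 84, 84, 84, 84, 86, 118, 165, 147, 144] railtop [82, 82, 82, 82, 82, 82, 82, 82, 81, 83, 93, 120, 122, 118, 118, 118, 118, 117]
w14 [116, 116, 116, 115, 115, 116, 116, 116, 118, 92, 111, 126, 155, 155] [83, 83, 84, 85, 83, 86, 118, 170, 159, 153] railtop [82, 82, 82, 82, 82, 81, 82, 82, 82, 87, 112, 123, 119, 118, 117, 117, 117, 117]
w15 [115, 115, 115, 115, 115, 113, 93, 108, 108, 106, 111, 135, 154, 155] [83, 83, 83, 84, 83, 90, 135, 166, 157, 152] railtop [82, 82, 81, 82, 81, 80, 83, 106, 125, 119, 117, 117, 117, 117, 117, 117, 116, 117]
w16 [115, 115, 115, 114, 112, 108, 108, 106, 104, 107, 113, 145, 154, 154] [83, 83, 84, 83, 82, 100, 171, 165, 155, 152] railtop [81, 81, 81, 81, 83, 95, 121, 120, 117, 117, 116, 116, 116, 116, 116, 116, 116, 116]
w17 [114, 114, 111, 96, 108, 108, 108, 107, 106, 107, 115, 154, 154, 154] [83, 83, 83, 83, 86, 115, 170, 165, 155, 152] railtop [81, 81, 80, 83, 107, 124, 118, 117, 116, 116, 116, 116, 116, 116, 116, 116, 116, 116]
```

View pics/w17z.png

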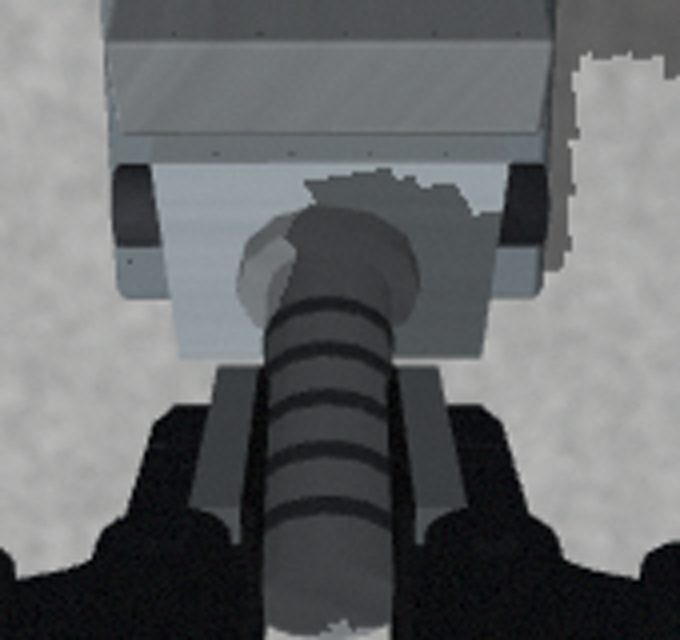

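```bash
python3 - <<'E'
from rodfit import *
m=np.array([-18.3,12.5,.9]);A=np.array([.5,-.866,0]);es=np.array([-.866,-.5,0])
for n,q in [('top',m+20*es+[0,0,-12]),('bot',m-20*es),('rail',m+26*es+5*A)]:
    print(n,proj(c,q),proj(c,q+A)-proj(c,q),proj(c,q+.866*es*0+A*3)-proj(c,q))
from st import st
st()
E
```

```text
top [232.95816909 181.2257659 ] [-0.10696044  1.45328193] [-0.32386353  4.40036546]
bot [257.49937443 230.33231058] [0.00504994 1.40634361] [0.01526754 4.25181738]
rail [257.72022973 179.5599373 ] [0.00743481 1.52512694] [0.02252325 4.62026551]
t 14.85 pos [517.7 195.1 141.6] f [-0.7 -1.3 -6.8] Fax -5.64 Fperp 3.8 ax 5.04
```

Call:
move_arm:
  plan:
    - [[-0.0001,0.0,0.0003],0]
    - [[0,0,0],0]
    - [[0,0,0],0]
    - [[0,0,0],0]
    - [[0,0,0],0]

```text
time_s: 15.48
position: [517.5, 195.1, 141.9]
tool_rot: [0.057, 0.705, -0.705, -0.057]
force: [-0.3, -1.6, -6.8]
finger_gap: 13.9
```

```bash
python3 meas.py w18; python3 - <<'E'
import cv2,numpy as np
def g(n): return cv2.cvtColor(cv2.imread(f'pics/{n}.png'),cv2.COLOR_BGR2GRAY).astype(np.float32)
for n in ['w14','w17','w18']:
    G=g(n)
    print(n,G[170:184,218:240].mean(1).astype(int).tolist(),G[224:234,284:290].mean(1).astype(int).tolist(), 'railtop',G[146:164,205:300].mean(1).astype(int).tolist())
E
```

```text
t 15.47 pos [517.5 195.1 141.9] f [-0.3 -1.6 -6.8] Fax -5.82 Fperp 3.5 ax 5.39
w14 [116, 116, 116, 115, 115, 116, 116, 116, 118, 92, 111, 126, 155, 155] [83, 83, 84, 85, 83, 86, 118, 170, 159, 153] railtop [82, 82, 82, 82, 82, 81, 82, 82, 82, 87, 112, 123, 119, 118, 117, 117, 117, 117]
w17 [114, 114, 111, 96, 108, 108, 108, 107, 106, 107, 115, 154, 154, 154] [83, 83, 83, 83, 86, 115, 170, 165, 155, 152] railtop [81, 81, 80, 83, 107, 124, 118, 117, 116, 116, 116, 116, 116, 116, 116, 116, 116, 116]
w18 [114, 115, 112, 96, 108, 108, 108, 107, 105, 107, 116, 153, 153, 154] [82, 82, 82, 83, 85, 116, 169, 163, 156, 151] railtop [81, 81, 82, 92, 119, 121, 117, 116, 116, 116, 116, 116, 116, 116, 116, 116, 116, 116]
```

Call:
move_arm:
  plan:
    - [[0,0,0],0]
    - [[0,0,0],0]

```text
time_s: 15.78
position: [517.5, 195.1, 141.9]
tool_rot: [-0.057, -0.705, 0.705, 0.057]
force: [-0.1, -1.5, -7.1]
finger_gap: 13.7
```

Call:
move_arm:
  plan:
    - [[0.0005,-0.0001,-0.0009],0]
    - [[0.0005,-0.0001,-0.0009],0]
    - [[0.0005,-0.0001,-0.0009],0]
    - [[0.0005,-0.0001,-0.0009],0]
    - [[0,0,0],0]

```text
time_s: 16.4
position: [519.5, 194.8, 138.3]
tool_rot: [0.057, 0.705, -0.705, -0.057]
force: [-3.4, -0.2, -2.1]
finger_gap: 13.6
```

Call:
move_arm:
  plan:
    - [[0.0002,0,-0.0004],0]
    - [[0,0,0],0]

```text
time_s: 16.65
position: [519.6, 194.8, 138.0]
tool_rot: [0.057, 0.705, -0.705, -0.057]
force: [-5.1, -1.4, 3.5]
finger_gap: 13.6
```

```bash
python3 meas.py w19
```

```text
t 16.65 pos [519.6 194.8 138. ] f [-5.1 -1.4  3.5] Fax 5.44 Fperp 2.5 ax 1.02
```

Call:
move_arm:
  plan:
    - [[0,0,0],0]
    - [[0,0,0],0]
  grip_force: 20

```text
time_s: 16.95
position: [519.6, 194.8, 138.1]
tool_rot: [0.057, 0.705, -0.705, -0.057]
force: [-4.5, -0.7, 2.7]
finger_gap: 13.5
```

Call:
move_arm:
  plan:
    - [[0,0,0],0]
    - [[0,0,0],0]
    - [[0,0,0],0]
    - [[0,0,0],0]
  jaw: 0.45

```text
time_s: 17.45
position: [519.9, 194.8, 137.9]
tool_rot: [0.057, 0.705, -0.705, -0.057]
force: [-0.1, 0.3, -0.1]
finger_gap: 38.4
```

```bash
python3 meas.py w20
```

```text
t 17.45 pos [519.9 194.8 137.9] f [-0.1  0.3 -0.1] Fax -0.02 Fperp 0.2 ax 0.76
```

View pics/w20z.png

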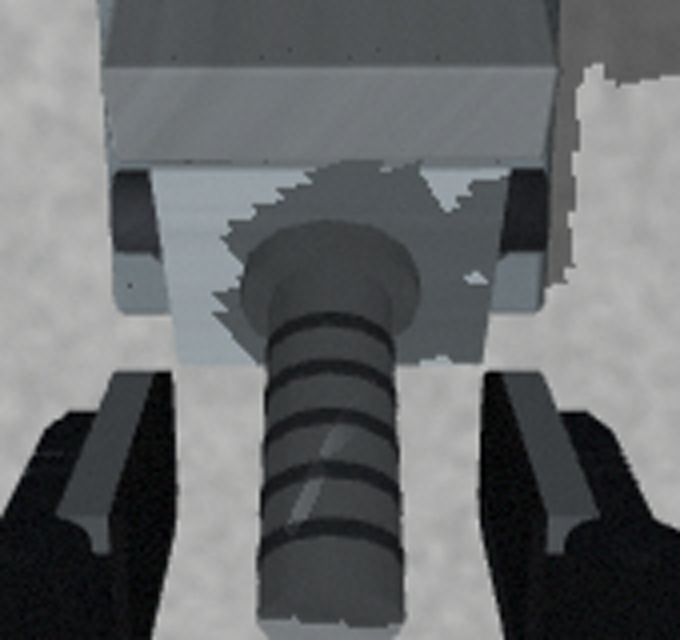

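Call:
move_arm:
  plan:
    - [[-0.012,0.002,0.021],0]
    - [[-0.02,0.003,0.035],0]
    - [[-0.02,0.003,0.035],0]
    - [[-0.01,0.002,0.015],0]
    - [[0,0,0],0]

```text
time_s: 18.12
position: [457.8, 205.0, 244.4]
tool_rot: [0.057, 0.705, -0.705, -0.056]
force: [0.4, 0.1, -0.4]
finger_gap: 38.4
```

```bash
python3 - <<'E'
from st import *
st();snap('wrist','w21');snap('side','s21');snap('top','t21')
t=cv2.imread('pics/w21.png');u=cv2.imread('pics/s21.png')
p=proj(cam('s21'),[530,192,138]).astype(int)
q=proj(cam('w21'),[530,192,138]).astype(int);print(q)
cv2.imwrite('pics/z21.png',np.hstack([cv2.resize(t[q[1]-70:q[1]+70,q[0]-60:q[0]+60],None,fx=4,fy=4,interpolation=cv2.INTER_CUBIC),cv2.resize(u[p[1]-40:p[1]+40,p[0]-22:p[0]+22],(308,560),interpolation=cv2.INTER_CUBIC)]))
E
```

```text
t 18.12 pos [457.8 205.  244.4] f [ 0.4  0.1 -0.4] Fax -0.55 Fperp -0.1 ax 124.4
[257 100]
```

View pics/z21.png

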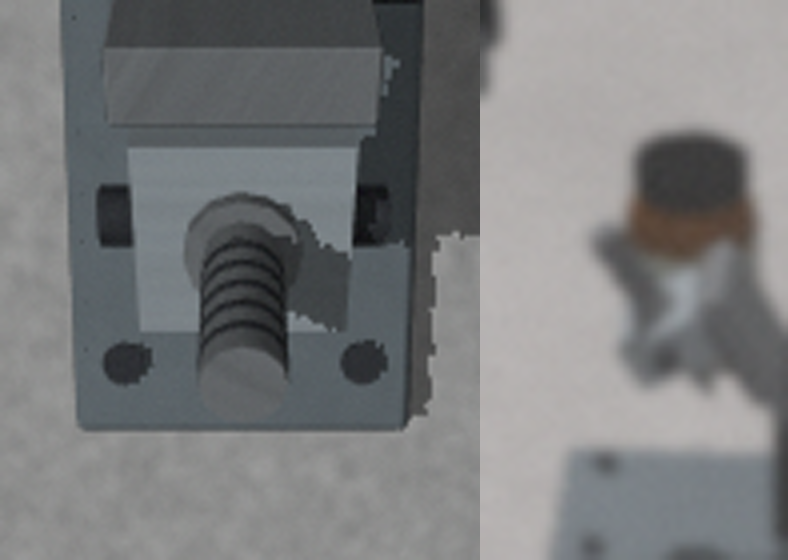

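```bash
cat > chk.py <<'E'
from home import *
Q=lambda u,v:np.array([197+u/4-.4,30+v/4-.4])
corn=[(Q(127,148),1,1),(Q(359,148),1,-1),(Q(347,331),-1,-1),(Q(138,331),-1,1)]
obs=np.array([Q(0,194)[1],Q(302,0)[0],Q(184,0)[0],Q(0,421)[1],Q(243.5,0)[0],93/4])
def face(m,sx,sy):
    th=np.radians(30);return m+sx*20*np.array([-np.cos(th),-np.sin(th),0])+sy*22*np.array([0,0,-1.])
s=least_squares(lambda p:np.ravel([proj(c,face(p,sx,sy))-px for px,sx,sy in corn]),[-60,90,0]);m=s.x
print('mouth tool',m.round(2),s.fun.round(2))
A=np.array([.5,-.866,0]);E=np.array([.866,.5,0])
def tipp(k,e,l,th,be):
    u=np.array([np.sin(th)*np.cos(be),-np.cos(th)*np.cos(be),np.sin(be)])
    sh=m+k*A+e*E+np.array([0,0,l]);return list(sh-50*u)+[th,be]
for k in [0,1,2,3,5]:
    g=least_squares(lambda q:feats2(tipp(k,q[0],q[1],q[2],q[3]))-obs,[0,0,.52,0])
    print(k,'perp',g.x[0].round(2),'lat',g.x[1].round(2),'tilt',np.degrees(g.x[2:]).round(1),'res',g.fun.round(2),'cost',g.cost.round(2))
    g=least_squares(lambda q:feats2(tipp(k,0,q[0],np.radians(30),q[1]))-obs,[0,0]);print('   fixed30',g.fun.round(2))
E
python3 chk.py
```

```text
mouth tool [-80.46 118.75   1.05] [-0.04 -0.13 -0.02 -0.17 -0.28  0.15  0.34  0.19]
0 perp 1.46 lat 0.04 tilt [28.2 -0. ] res [ 0.02  0.26 -0.26 -0.03 -0.   -0.34] cost 0.12
   fixed30 [-1.54  0.32 -0.32 -0.14  0.   -0.34]
1 perp 1.0 lat 0.04 tilt [27.8 -0. ] res [ 0.03  0.32 -0.32 -0.02  0.   -0.21] cost 0.13
   fixed30 [-0.94  0.36 -0.36  0.7   0.   -0.27]
2 perp 0.54 lat 0.04 tilt [27.5 -0. ] res [ 0.03  0.39 -0.39 -0.01  0.   -0.08] cost 0.15
   fixed30 [-0.33  0.4  -0.4   1.54  0.   -0.19]
3 perp 0.08 lat 0.03 tilt [27.2 -0. ] res [ 0.03  0.45 -0.45  0.    0.    0.06] cost 0.21
   fixed30 [ 0.28  0.45 -0.45  2.39  0.   -0.12]
5 perp -0.84 lat 0.03 tilt [26.5 -0. ] res [ 0.04  0.58 -0.58  0.02  0.    0.33] cost 0.39
   fixed30 [ 1.52  0.53 -0.53  4.1   0.    0.03]
```

Call:
move_arm:
  plan:
    - [[0,0.045,0],0]
    - [[0,0.045,0],0]
    - [[0,0,0],0]
    - [[0,0,0],0]

```text
time_s: 18.82
position: [457.6, 294.3, 243.0]
tool_rot: [-0.056, -0.704, 0.705, 0.057]
force: [0.7, -0.1, -1.2]
finger_gap: 38.4
```

```bash
python3 - <<'E'
from st import *
st();snap('wrist','w22');snap('top','t22')
t=cv2.imread('pics/w22.png')
q=proj(cam('w22'),[530,192,138]).astype(int);print(q)
cv2.imwrite('pics/z22.png',cv2.resize(t[q[1]-70:q[1]+70,q[0]-70:q[0]+70],None,fx=4.2,fy=4.2,interpolation=cv2.INTER_CUBIC))
E
```

```text
t 18.82 pos [457.6 294.3 243. ] f [ 0.7 -0.1 -1.2] Fax -1.4 Fperp 0.0 ax 130.34
[374  79]
```

View pics/z22.png

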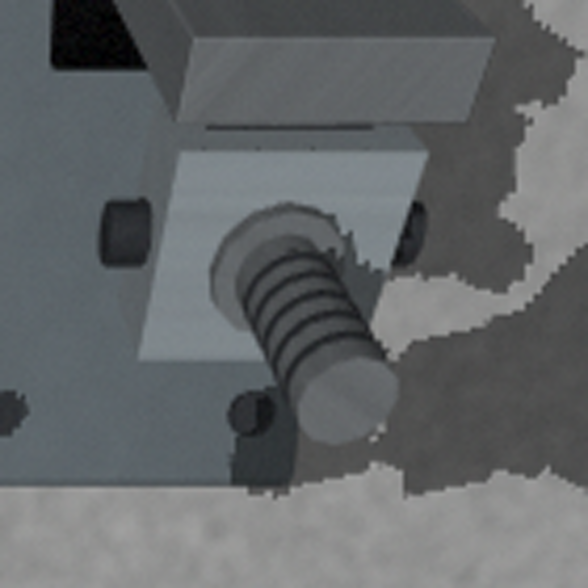

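Call:
move_arm:
  plan:
    - [[0,-0.06,0],0]
    - [[0,-0.06,0],0]
    - [[0,-0.06,0],0]
    - [[0,0,0],0]
    - [[0,0,0],0]

```text
time_s: 19.55
position: [457.8, 114.2, 244.0]
tool_rot: [0.058, 0.705, -0.705, -0.058]
force: [0.4, 0.5, -1.0]
finger_gap: 38.5
```

```bash
python3 - <<'E'
from st import *
st();snap('wrist','w23')
t=cv2.imread('pics/w23.png')
q=proj(cam('w23'),[530,192,138]).astype(int);print(q)
cv2.imwrite('pics/z23.png',cv2.resize(t[q[1]-70:q[1]+70,q[0]-70:q[0]+70],None,fx=4.2,fy=4.2,interpolation=cv2.INTER_CUBIC))
E
```

```text
t 19.55 pos [457.8 114.2 244. ] f [ 0.4  0.5 -1. ] Fax -1.04 Fperp 0.3 ax 116.9
[143 119]
```

View pics/z23.png

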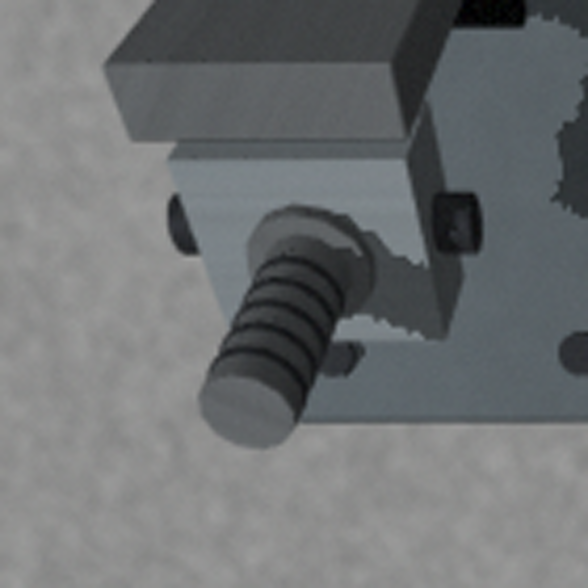

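```bash
cat > chk2.py <<'E'
from home import *
A=np.array([.5,-.866,0]);E=np.array([.866,.5,0]);Y=np.array([0,0,-1.])
def mk(q,half,f):
    return lambda u,v:np.array([q[0]-half[0]+u/f-.4,q[1]-half[1]+v/f-.4])
views=[(mk((257,100),(60,70),4),[((127,148),1,1),((359,148),1,-1),((347,331),-1,-1),((138,331),-1,1)],(243,383),(194,None)),
(mk((374,79),(70,70),4.2),[((180,151),1,1),((429,152),1,-1),((139,360),-1,1)],(348,400.5),None),
(mk((143,119),(70,70),4.2),[((170,157),1,1),((407,158),1,-1),((447,340),-1,-1)],(248,412.5),None)]
Af=[];bf=[]
rays=[]
for Q,co,top,_ in views:
    face=lambda m,sx,sy:m-sx*20*E+sy*22*Y
    s=least_squares(lambda p:np.ravel([proj(c,face(p,sx,sy))-Q(*px) for px,sx,sy in co]),[-60,90,0])
    m=s.x;print('mouth',m.round(2),s.fun.round(2))
    o,d=ray(c,Q(*top));rays.append((o-m,d))
M=np.zeros((3,3));b=np.zeros(3)
for o,d in rays:
    P=np.eye(3)-np.outer(d,d);M+=P;b+=P@o
x=np.linalg.solve(M,b);print('handle top rel mouth: axial',x@A,'(48 home) perp',x@E,'lat',x@Y,'res',[round(float(np.linalg.norm((np.eye(3)-np.outer(d,d))@(x-o))),2) for o,d in rays])
E
python3 chk2.py
```

```text
mouth [-80.46 118.75   1.05] [-0.04 -0.13 -0.02 -0.17 -0.28  0.15  0.34  0.19]
mouth [-95.33 118.    89.29] [ 0.11  0.22  0.09 -0.07 -0.22 -0.17]
mouth [-66.36 119.93 -88.88] [-0.19  0.27  0.16 -0.01  0.04 -0.29]
handle top rel mouth: axial 48.320052768334754 (48 home) perp 0.44234711609852795 lat 0.1080058715184004 res [0.51, 0.07, 0.47]
```

```bash
python3 - <<'E'
import cv2,numpy as np
a=cv2.imread('pics/top0.png')[110:260,100:360];b=cv2.imread('pics/t22.png')[110:260,100:360]
cv2.imwrite('pics/cmp.png',np.vstack([cv2.resize(a,None,fx=1.95,fy=1.95),cv2.resize(b,None,fx=1.95,fy=1.95)]))
E
```

```text
(no output)
```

View pics/cmp.png

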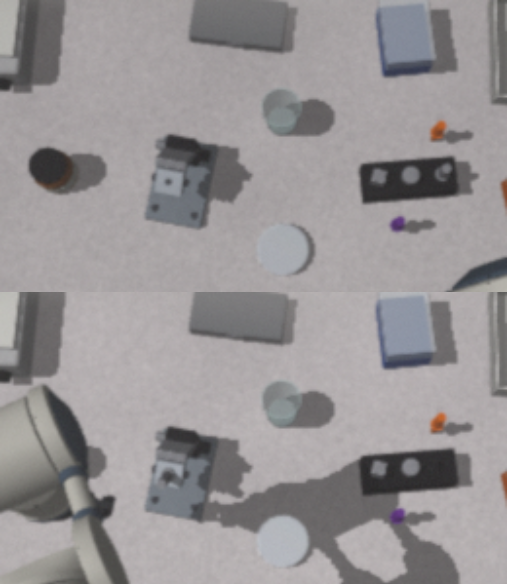

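Everything else is unmoved: the square and knob rods still stand in the rack, the look-alikes are untouched, and the rod is in the clamp. Handing in.

```bash
python3 -c "
from station import *
s=read_state();print(s['force'],s['time_s']);print(finish_job())"
```

```text
[ 0.88475963 -0.94449711  0.07586038] 19.65
the job is handed in; nothing more can be done
None
```

The probe rod is home in the clamp, tug-tested and released, and the job was handed in at 19.7 s. The hand-in reported no verdict.

- **Fitting:** I took the collared rod from the end rack hole at -y. The moves cannot tilt the tool, so I leaned the rod to 30° against the rim of its own rack hole. I then pushed it through the inclined hole until the resistance became stiff, about 22 N along the axis. I did not see the catch snap as a separate event; the evidence for it is that the clamp followed the rod when I pulled.
- **Tug:** Along the axis the force sensor read about 5.8 N. After taking off the rod's estimated weight, that is a pull of about 5 N. I estimate the clamp drew out 3.5 mm, give or take about 0.3 mm, from the arm's travel and the wrist images. The rod stayed put apart from about 0.5 mm of give at the catch. I held it for about 1 s and eased it back.
- **Final checks:**
  - From three wrist views after release, the top of the handle lies 48.3 mm from the mouth along the axis, against 48 mm when home.
  - The mouth is back at its first measured height, about 125.6 mm, so the clamp is on its stop.
  - The gripper was open and clear.
  - In the top view the other two rods, the orange and purple look-alikes, the dish and the beaker had not moved. The arm hid the bottle in that last picture, and the tip box was mostly outside the crop I compared.
- **Checks that disagreed:**
  - My first estimate of the rod's position in the jaws was about 3 mm off along its axis.
  - A single-view check of the home position could not settle it to better than about 2 mm, which is why I used three views.

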